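# Line up the doming stakes by head size

## Task

Set the four steel doming stakes out on the wooden rack in order of head size, one upright on each cork disc: the broadest head on the disc next to the rack's carrying handle, then smaller and smaller, the narrowest on the disc farthest from the handle. Centre each stake so that its foot stands wholly on its disc, do not knock any stake over on the way, and let go of them all.

Things in the scene. Friction and masses are not known exactly. Their poses are not given: they have to be found in the camera images.
- stake_a: loose upright doming stake, narrowest head: dark iron foot 50 mm across, 12 thick; steel stem 16 mm across; bright round head 22 mm across, its straight side 56 to 70 mm above the foot's underside, low dome on top to 78 mm. Origin: centre of the foot's underside; z up the stem. Round: any grasp yaw. The four differ only in head diameter and mass (0.25 to 0.75 kg).
- stake_b: loose upright doming stake, second narrowest head: dark iron foot 50 mm across, 12 thick; steel stem 16 mm across; bright round head 34 mm across, its straight side 56 to 70 mm above the foot's underside, low dome on top to 78 mm. Origin: centre of the foot's underside; z up the stem. Round: any grasp yaw. The four differ only in head diameter and mass (0.25 to 0.75 kg).
- stake_c: loose upright doming stake, second broadest head: dark iron foot 50 mm across, 12 thick; steel stem 16 mm across; bright round head 46 mm across, its straight side 56 to 70 mm above the foot's underside, low dome on top to 78 mm. Origin: centre of the foot's underside; z up the stem. Round: any grasp yaw. The four differ only in head diameter and mass (0.25 to 0.75 kg).
- stake_d: loose upright doming stake, broadest head: dark iron foot 50 mm across, 12 thick; steel stem 16 mm across; bright round head 58 mm across, its straight side 56 to 70 mm above the foot's underside, low dome on top to 78 mm. Origin: centre of the foot's underside; z up the stem. Round: any grasp yaw. The four differ only in head diameter and mass (0.25 to 0.75 kg).
- disc1: cork disc 1 of 4, fixed, 72 mm across, 4 thick, on a dark wooden rack 95 x 420 mm, 18 mm high. The discs lie in a row, 85 mm between centres, disc1 at the robot's right (-y) end to disc4 at its left (+y) end. Origin: centre of the disc's underside; its top is 4 mm higher, 22 mm above the table. y axis along the row to disc4, x across the rack.
- disc2: cork disc 2 of 4, fixed, 72 mm across, 4 thick, on a dark wooden rack 95 x 420 mm, 18 mm high. The discs lie in a row, 85 mm between centres, disc1 at the robot's right (-y) end to disc4 at its left (+y) end. Origin: centre of the disc's underside; its top is 4 mm higher, 22 mm above the table. y axis along the row to disc4, x across the rack.
- disc3: cork disc 3 of 4, fixed, 72 mm across, 4 thick, on a dark wooden rack 95 x 420 mm, 18 mm high. The discs lie in a row, 85 mm between centres, disc1 at the robot's right (-y) end to disc4 at its left (+y) end. Origin: centre of the disc's underside; its top is 4 mm higher, 22 mm above the table. y axis along the row to disc4, x across the rack.
- disc4: cork disc 4 of 4, fixed, 72 mm across, 4 thick, on a dark wooden rack 95 x 420 mm, 18 mm high. The discs lie in a row, 85 mm between centres, disc1 at the robot's right (-y) end to disc4 at its left (+y) end. Origin: centre of the disc's underside; its top is 4 mm higher, 22 mm above the table. y axis along the row to disc4, x across the rack.
- handle: the rack's carrying handle, fixed: bright steel arch of 10 mm bar, 78 mm wide across the rack, 39 mm high, at one end only, 60 mm from the centre of disc1 or of disc4. The other end has just a flat dark plate 3 mm thick. Origin: centre of its foot on the rack's top; x across the rack.
Things that resemble listed ones, but are neither listed nor needed, are in the scene too. Leave any blue look-alike of the stake_d alone.

How it is judged:
By the outcome, as a careful person would: the job done as asked, in the order asked, and still so for the second after the job is handed in, with the robot touching nothing.
It also fails if it takes over 106 s, if anything falls off the work surface, if the arm or the gripper's body presses on something with over 40 N, if the wrist force passes 120 N, or if a joint passes its speed limit or range.

## Robot

A 6-joint arm with a two-finger parallel gripper is mounted at the origin on the work surface. World frame = base frame: x ahead of the robot, y to its left, z up, the work surface at z = 0. Lengths are in m, angles in rad, forces in N, time in s.
With the tool pointing down it reaches from about 0.275 to 0.825 m from the base axis. Payload 4.9 kg.
Tool frame: the origin (TCP) lies at the very end of the fingers, on their centre line; the grasp point (between the pads) lies 19 mm behind it (arm.grip_depth is the distance from the TCP to the grasp point, in m); y points along the fingers, z is the direction in which the jaws open and shut, and the axes are right-handed (so a half turn about y gives the same grasp; the last joint's range is limited). The gripper opens to 85 mm and grips with 20 to 120 N. Pads are 22 mm wide; open, the fingers measure 114 mm over their backs; the gripper's body (76 mm by 85 mm) begins 54 mm behind the grasp point. The pads swing forward as they close: fully open they stand 13 mm farther back than shut.
Start: joints at [1.202, 0.326, -0.193, 1.052, 0, 1.437], TCP at [0.128, 0.535, 0.231] pointing down, gripper open.
Joint ranges: [-2.65, 2.65], [-0.97, 1.79], [-1.3, 1.35], [-1.93, 2.1], [-1.47, 1.37], [-3.14, 3.14]. Speed limits (rad/s): [2.57, 2.57, 3.14, 3.14, 3.14, 3.14].

## Interface

Orientations are given as a unit quaternion [x, y, z, w].
In Python, from rig import arm, eyes gives the robot as it stands.
- The arm moves only by the tool apply_moves, never from a script. Its argument "motion" is a list of rows, each a list of 3 entries, a list of its own where there are three numbers: the opening in per cent of the stroke, from 0 (shut) to 100 (fully open), then the shift along the tool's x, y, z in cm, then the turn, a rotation vector about the tool's x, y, z in rad. In form: [[fingers, [x, y, z], [rx, ry, rz]], ...]. A call has 1 to 10 rows; each row shifts and turns the commanded pose from where the row before left it, along the tool's axes as they then stand; what a row does not reach is not made up. A row lasts 1/12 s, in which the tool goes at most 41.7 mm and 7.16 degrees, less where a joint would pass 70% of its speed; a pose out of reach is approached as far as the arm can. A call with a gripper value outside its range is refused whole. The fingers move at their own pace and stop on an object; "squeeze" is the grip in N (left out, the last holds). Time passes only in rows, so rows that do not move let the fingers close. It gives the time, the measured TCP pose, the force and the opening at its end, in the units of the state.
- arm.get_obs(): the state, without advancing time (a new reading comes with each control period).
- eyes.read_camera(name): name is "scene" or "top"; returns a dict with "pixels" (480x640x3 uint8, blue, green, red), "depth" (480x640 float32, m along the optical axis (not along the pixel's ray), 0 where there is no reading), "vfov" (degrees; the focal length in pixels is half the picture's height over the tangent of half this angle, whatever the lens; pixels are square), "cx", "cy" (the principal point, pixels), "rvec" (rotation vector, rad) and "tvec" (3), from world to camera coordinates, as OpenCV has them. Camera axes: x right, y down, z forward; pixel columns grow to the right and rows downward; lengths in m; the calibration is good to about 2 mm. A picture is of the moment at which its call begins.
- arm.close_job(): hands the job in, once; it reports no verdict.
The state is a dict: "clock": time; "joint_pos": joint angles; "qd": joint speeds; "joint_efforts": joint torques, N m; "position": TCP position; "eef_rot": TCP orientation; "force": force on the tool from outside, world axes, zero at the start; "torque": the same for the moment, N m; "finger_gap": finger opening in m.
Only numpy, scipy, OpenCV 4.12 (cv2) and the standard library are available. Lean on these libraries where they do the work, as an engineer would, in place of code of your own. Each camera call takes 0.05 s, during which the arm holds its last target.

## Working session

There is one attempt and no reset: what is moved stays moved. The work goes in short steps, Python scripts to look and compute and a tool call to move; the robot and the scene stay as the last step left them, time stands still between calls to the robot, and variables do not carry over. Pictures are saved under pics/ and viewed, and the job is handed in when it is done.

Besides the shell and the picture viewer there is one more tool, called after ">>>" as name(argument=value, ...), one argument or row to a line, values as JSON. apply_moves: Moves the arm, as the interface text tells. Its arguments: {"type":"object","properties":{"motion":{"type":"array"},"squeeze":{"type":"number"}},"required":["motion"]}

```bash
ls; mkdir -p pics; cat > h.py <<'E'
import numpy as np, cv2, pickle
from rig import arm, eyes
def grab(n):
    d=eyes.read_camera(n); pickle.dump(d,open(f'{n}.pkl','wb')); return d
def world(d):
    f=240/np.tan(np.radians(d['vfov'])/2); R=cv2.Rodrigues(np.array(d['rvec'],float))[0]; t=np.array(d['tvec'],float).ravel()
    v,u=np.mgrid[0:480,0:640]; z=d['depth']
    p=np.stack([(u-d['cx'])*z/f,(v-d['cy'])*z/f,z],-1)
    w=(p-t)@R; w[z==0]=np.nan; return w
E
python3 - <<'E'
from h import *
for n in('top','scene'):
    d=grab(n); cv2.imwrite(f'pics/{n}0.png',d['pixels']); print(n,d['vfov'],d['cx'],d['cy'],d['rvec'],d['tvec'])
print(arm.get_obs(),arm.grip_depth)
E
```

```text
pics
top 49.891304281506756 323.2437927382864 237.2845846798412 [ 2.13197995 -2.15338563  0.21715024] [-0.05699601  0.52210939  1.05288987]
scene 48.127237526089964 317.98497489400523 239.63868697649 [ 2.02850568  0.96887442 -0.46229879] [-0.28015372 -0.20600011  1.31026371]
{'clock': 0.1, 'joint_pos': array([ 1.20179955e+00,  3.26913433e-01, -1.93476527e-01,  1.05200343e+00,
       -1.13797281e-05,  1.43661839e+00]), 'qd': array([ 0.00058546, -0.0018503 ,  0.00350567,  0.00107409,  0.0008583 ,
        0.0013213 ]), 'joint_efforts': array([-3.51321489e-05, -4.44239509e+01,  2.63037086e+01,  7.95805041e-03,
       -1.17618429e-04, -2.49445657e-05]), 'position': array([0.12775728, 0.53441966, 0.23055915]), 'eef_rot': array([ 0.7027863 , -0.08296703,  0.08269369, -0.70169056]), 'force': array([ 0.28380325, -0.2100605 , -0.53432187]), 'torque': array([-0.01826721, -0.02737968,  0.01339725]), 'finger_gap': 0.08539187308413937} 0.0187
```

View pics/top0.png

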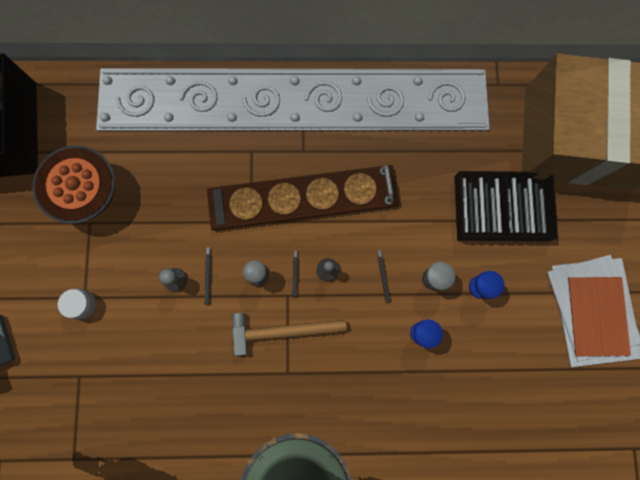

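View pics/scene0.png

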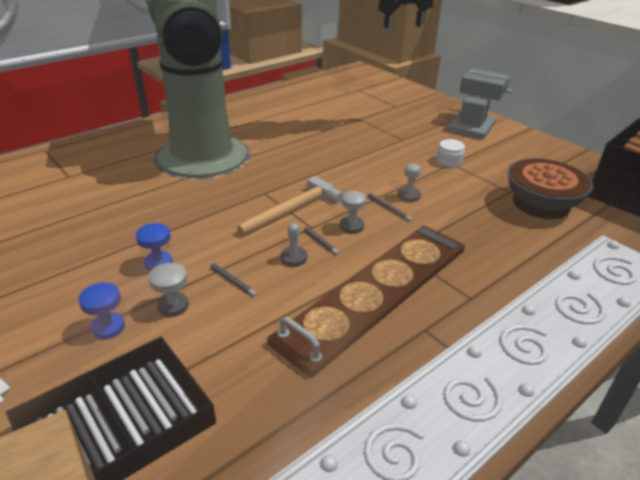

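The top view shows the rack with its handle at the right (-y) end, (388,185), beside disc1. There are four steel stakes at (173,279), (255,272), (328,269) and (440,277), and blue look-alikes at (488,285) and (427,333). Next I'll measure the positions.

```bash
cat > meas.py <<'E'
from h import *
from scipy import ndimage as nd, optimize as so
def circ(P):
    f=lambda q: np.hypot(P[:,0]-q[0],P[:,1]-q[1])-q[2]
    r=so.least_squares(f,[*P.mean(0),0.02],loss='soft_l1',f_scale=0.001); return r.x, np.sqrt(np.mean(r.fun**2))
def heads(d,zlo=0.05,zhi=0.09):
    w=world(d); z=w[...,2]
    m=(z>zlo)&(z<zhi)&(w[...,0]>0.25)&(w[...,0]<0.65)&(abs(w[...,1])<0.45)
    l,n=nd.label(m)
    for i in range(1,n+1):
        k=l==i
        if k.sum()<60: continue
        P=w[k]; v,u=np.argwhere(k).mean(0); c=d['pixels'][k].mean(0)
        h=P[:,:2]; print('px',u.round(),v.round(),'n',k.sum(),'bgr',c.round(),'zmax',P[:,2].max().round(4),'ext',np.ptp(h,axis=0).round(4),'mid',((h.max(0)+h.min(0))/2).round(4))
        # minimal enclosing circle
        (cx,cy),r=cv2.minEnclosingCircle((h*1000).astype(np.float32)); print('   encl',round(cx,1),round(cy,1),round(r,1))
E
python3 - <<'E'
from meas import *
for n in('top','scene'):
    d=pickle.load(open(n+'.pkl','rb')); print(n); heads(d)
    w=world(d); hsv=cv2.cvtColor(d['pixels'],cv2.COLOR_BGR2HSV)
    z=w[...,2]
    print('table z',np.nanmedian(z[300:400,150:400]))
    m=(z>0.015)&(z<0.03)&(w[...,0]>.4)&(w[...,0]<.75)&(abs(w[...,1])<.3)&(hsv[...,2]>90)&(hsv[...,1]>60)
    m=nd.binary_opening(m,iterations=2)
    l,k=nd.label(m)
    for i in range(1,k+1):
        q=l==i
        if q.sum()<200: continue
        P=w[q]; (cx,cy),r=cv2.minEnclosingCircle((P[:,:2]*1000).astype(np.float32)); print('disc',np.argwhere(q).mean(0).round(),q.sum(),P.mean(0).round(4),'encl',round(cx,1),round(cy,1),round(r,1))
E
```

```text
top
px 93.0 196.0 n 1343 bgr [33. 50. 86.] zmax 0.0826 ext [0.0962 0.0728] mid [0.6019 0.4136]
   encl 602.5 414.5 58.3
px 389.0 187.0 n 82 bgr [100. 101.  97.] zmax 0.0592 ext [0.0415 0.0127] mid [ 0.629  -0.2056]
   encl 629.0 -204.0 21.2
px 254.0 272.0 n 397 bgr [103. 105. 101.] zmax 0.0809 ext [0.0443 0.0452] mid [0.4471 0.0815]
   encl 447.5 81.2 22.9
px 329.0 266.0 n 90 bgr [80. 82. 80.] zmax 0.0801 ext [0.0211 0.0209] mid [ 0.4569 -0.0727]
   encl 456.7 -72.2 11.0
px 440.0 276.0 n 635 bgr [108. 110. 105.] zmax 0.0828 ext [0.0567 0.0574] mid [ 0.4353 -0.3041]
   encl 435.3 -304.7 29.7
px 167.0 277.0 n 240 bgr [89. 91. 88.] zmax 0.082 ext [0.0316 0.0334] mid [0.4382 0.258 ]
   encl 438.9 259.2 18.1
px 489.0 284.0 n 659 bgr [120.  48.  27.] zmax 0.0822 ext [0.0562 0.0592] mid [ 0.4158 -0.406 ]
   encl 416.4 -406.1 29.8
px 428.0 334.0 n 661 bgr [123.  49.  27.] zmax 0.0828 ext [0.0542 0.057 ] mid [ 0.3176 -0.2727]
   encl 317.9 -273.0 29.3
table z -0.0002784188191601197
disc [188. 360.] 768 [ 0.6358 -0.1454  0.0215] encl 636.8 -145.3 36.1
disc [193. 322.] 771 [ 0.625  -0.061   0.0
[... 597 characters left out ...]
[ 0.3211 -0.2748]
   encl 319.2 -275.8 30.2
px 293.0 231.0 n 172 bgr [109. 116. 121.] zmax 0.0795 ext [0.0184 0.0206] mid [ 0.4598 -0.0741]
   encl 458.4 -74.4 10.6
px 167.0 277.0 n 946 bgr [143. 145. 148.] zmax 0.0803 ext [0.0543 0.0574] mid [ 0.4382 -0.3061]
   encl 436.8 -306.1 29.6
px 99.0 298.0 n 1096 bgr [153.  87.  75.] zmax 0.0807 ext [0.0558 0.0576] mid [ 0.4191 -0.4076]
   encl 417.4 -407.5 30.2
px 292.0 324.0 n 157 bgr [124. 128. 130.] zmax 0.0591 ext [0.0428 0.0129] mid [ 0.6285 -0.2076]
   encl 628.4 -208.9 21.5
table z 0.001439885354848333
disc [295. 366.] 7062 [ 0.625  -0.0457  0.0207] encl 620.0 -33.8 201.2
disc [343. 298.] 367 [ 0.6399 -0.2038  0.0186] encl 640.3 -198.8 28.6
```

```bash
cat > plan.py <<'E'
import sys
from h import *
from scipy.spatial.transform import Rotation as Ro
S=dict(a=(.4582,-.0735),b=(.4393,.2570),c=(.4480,.0798),d=(.4363,-.3055))
D={1:(.6368,-.1462),2:(.6260,-.0617),3:(.6151,.0225),4:(.6045,.1070)}
th=np.arctan2(.1266,.992)
Rt=np.column_stack([[np.sin(th),-np.cos(th),0],[0,0,-1],[np.cos(th),np.sin(th),0]])
def st():
    o=arm.get_obs(); R=Ro.from_quat(o['eef_rot']).as_matrix()
    print('t',round(o['clock'],2),'p',o['position'].round(4),'F',o['force'].round(1),'gap',round(o['finger_gap'],4),'q',o['joint_pos'].round(2)); return o,R
def go(xy,z=None):
    o,R=st(); p=o['position']
    t=np.array([*xy,p[2] if z is None else z])
    print('d_cm tool',(R.T@(t-p)*100).round(2),'in target axes',(Rt.T@(t-p)*100).round(2),'turn',Ro.from_matrix(R.T@Rt).as_rotvec().round(3))
E
python3 - <<'E'
from plan import *
o,R=st(); print(R.round(3)); go(S['b'])
E
```

```text
t 0.1 p [0.1278 0.5344 0.2306] F [ 0.3 -0.2 -0.5] gap 0.0854 q [ 1.2   0.33 -0.19  1.05 -0.    1.44]
[[ 0.973 -0.001  0.233]
 [-0.233 -0.001  0.973]
 [-0.    -1.    -0.002]]
t 0.1 p [0.1278 0.5344 0.2306] F [ 0.3 -0.2 -0.5] gap 0.0854 q [ 1.2   0.33 -0.19  1.05 -0.    1.44]
d_cm tool [ 3.675e+01  2.000e-02 -1.973e+01] in target axes [31.46  0.   27.39] turn [2.000e-03 1.209e+00 1.000e-03]
```

>>> apply_moves(
  motion=[
    [100,[0,0,0],[0,0.121,0]],
    [100,[0,0,0],[0,0.121,0]],
    [100,[0,0,0],[0,0.121,0]],
    [100,[0,0,0],[0,0.121,0]],
    [100,[0,0,0],[0,0.121,0]],
    [100,[0,0,0],[0,0.121,0]],
    [100,[0,0,0],[0,0.121,0]],
    [100,[0,0,0],[0,0.121,0]],
    [100,[0,0,0],[0,0.121,0]],
    [100,[0,0,0],[0,0.12,0]],
  ],
  squeeze=60,
)

```text
clock: 0.93
position: [0.1278, 0.5346, 0.2308]
eef_rot: [0.53, -0.469, 0.469, -0.529]
force: [-0.4, -0.4, 0.0]
finger_gap: 0.0853
```

>>> apply_moves(
  motion=[
    [100,[2,0,1.75],[0,0,0]],
    [100,[3.2,0,2.8],[0,0,0]],
    [100,[3.2,0,2.8],[0,0,0]],
    [100,[3.2,0,2.8],[0,0,0]],
    [100,[3.2,0,2.8],[0,0,0]],
    [100,[3.2,0,2.8],[0,0,0]],
    [100,[3.2,0,2.8],[0,0,0]],
    [100,[3.2,0,2.8],[0,0,0]],
    [100,[3.2,0,2.8],[0,0,0]],
    [100,[3,0,2.6],[0,0,0]],
  ],
)

```text
clock: 1.77
position: [0.4281, 0.2679, 0.2311]
eef_rot: [0.531, -0.467, 0.467, -0.531]
force: [1.4, 0.2, -0.2]
finger_gap: 0.0852
```

```bash
python3 -c "
from plan import *
go(S['b'],.042)"
```

```text
t 1.77 p [0.4281 0.2679 0.2311] F [ 1.4  0.2 -0.2] gap 0.0852 q [ 0.41  0.24 -0.31  1.02 -0.    1.86]
d_cm tool [ 1.22 18.91  0.98] in target axes [ 1.22 18.91  0.98] turn [ 0. -0.  0.]
```

>>> apply_moves(
  motion=[
    [100,[0.86,0,0.64],[0,0,0]],
    [100,[0,3,0],[0,0,0]],
    [100,[0,3,0],[0,0,0]],
    [100,[0,1,0],[0,0,0]],
    [100,[0,0,0],[0,0,0]],
    [100,[0,0,0],[0,0,0]],
  ],
)

```text
clock: 2.27
position: [0.4338, 0.2623, 0.1614]
eef_rot: [0.531, -0.467, 0.467, -0.53]
force: [0.2, -0.2, -0.7]
finger_gap: 0.0852
```

```bash
python3 -c "
from plan import *
go(S['b'],.042)
d=grab('scene');cv2.imwrite('pics/s1.png',d['pixels'])
d=grab('top');cv2.imwrite('pics/t1.png',d['pixels'])"
```

```text
t 2.27 p [0.4338 0.2623 0.1614] F [ 0.2 -0.2 -0.7] gap 0.0852 q [ 0.4   0.31 -0.41  0.85  0.    1.84]
d_cm tool [ 0.59 11.93  0.5 ] in target axes [ 0.59 11.94  0.48] turn [0.001 0.001 0.   ]
```

View pics/s1.png

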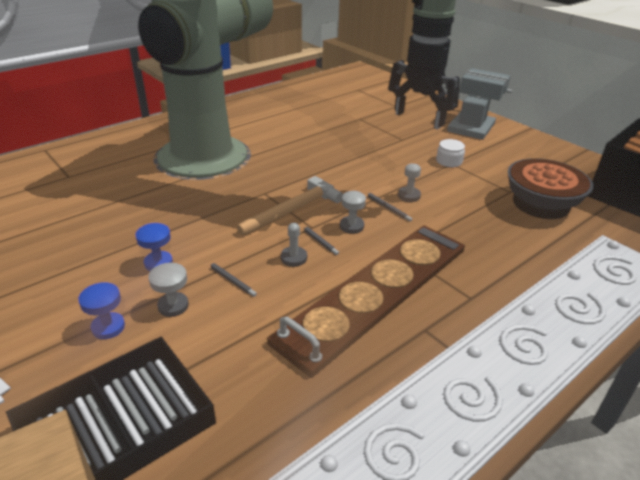

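The gripper hangs above stake b (410,180), with the jaws spread across the rack. I'll make the small correction and descend.

>>> apply_moves(
  motion=[
    [100,[0.59,0,0.49],[0,0,0]],
    [100,[0,2,0],[0,0,0]],
    [100,[0,3,0],[0,0,0]],
    [100,[0,3,0],[0,0,0]],
    [100,[0,2.5,0],[0,0,0]],
    [100,[0,1.4,0],[0,0,0]],
    [100,[0,0,0],[0,0,0]],
    [100,[0,0,0],[0,0,0]],
  ],
)

```text
clock: 3.03
position: [0.4405, 0.2568, 0.0427]
eef_rot: [0.531, -0.467, 0.467, -0.531]
force: [0.0, 0.9, -0.3]
finger_gap: 0.0857
```

```bash
python3 -c "
from plan import *
go(S['b'],.042)
d=grab('scene');cv2.imwrite('pics/s2.png',cv2.resize(d['pixels'][80:280,320:560],None,fx=3,fy=3))"
```

```text
t 3.03 p [0.4405 0.2568 0.0427] F [ 0.   0.9 -0.3] gap 0.0857 q [ 0.38  0.47 -0.53  0.57 -0.    1.83]
d_cm tool [-0.03  0.07 -0.11] in target axes [-0.03  0.07 -0.11] turn [-0.  0.  0.]
```

View pics/s2.png

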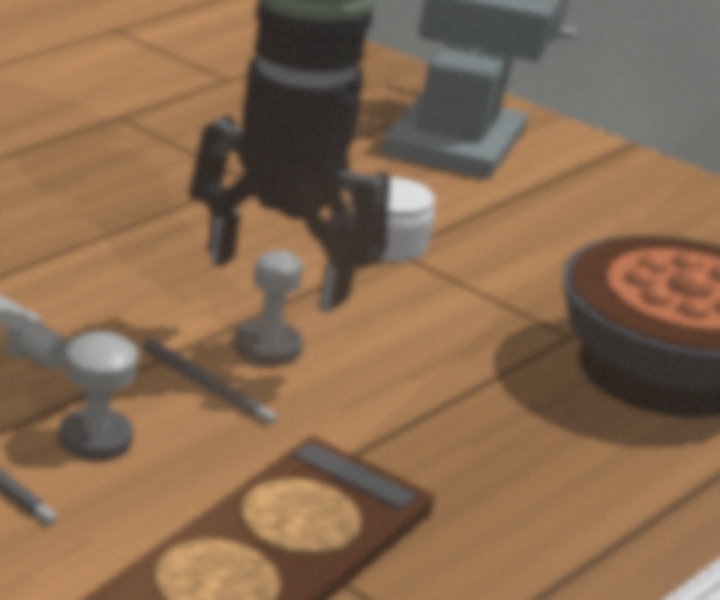

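The fingers straddle stake b's head evenly (about (275,270) in the crop).

>>> apply_moves(
  motion=[
    [70,[0,0.3,-0.1],[0,0,0]],
    [50,[0,0,0],[0,0,0]],
    [43,[0,0,0],[0,0,0]],
    [40,[0,0,0],[0,0,0]],
    [37,[0,0,0],[0,0,0]],
    [30,[0,0,0],[0,0,0]],
    [20,[0,0,0],[0,0,0]],
    [0,[0,0,0],[0,0,0]],
    [0,[0,0,0],[0,0,0]],
    [0,[0,0,0],[0,0,0]],
  ],
  squeeze=60,
)

```text
clock: 3.92
position: [0.4393, 0.2569, 0.0402]
eef_rot: [-0.53, 0.467, -0.467, 0.531]
force: [-0.9, -0.3, 5.6]
finger_gap: 0.0323
```

>>> apply_moves(
  motion=[
    [0,[0,-1,0],[0,0,0]],
    [0,[0,-2,0],[0,0,0]],
    [0,[0,-3,0],[0,0,0]],
    [0,[0,-3,0],[0,0,0]],
    [0,[0,-2.5,0],[0,0,0]],
    [0,[0,-1.2,0],[0,0,0]],
    [0,[0,0,0],[0,0,0]],
    [0,[0,0,0],[0,0,0]],
  ],
)

```text
clock: 4.58
position: [0.439, 0.2567, 0.1667]
eef_rot: [-0.53, 0.467, -0.467, 0.531]
force: [-0.6, -0.0, -4.8]
finger_gap: 0.0318
```

```bash
python3 -c "
from plan import *
go(D[3],.038+.024)
d=grab('scene');cv2.imwrite('pics/s3.png',cv2.resize(d['pixels'][50:250,320:560],None,fx=3,fy=3))"
```

```text
t 4.58 p [0.439  0.2567 0.1667] F [-0.6 -0.  -4.8] gap 0.0318 q [ 0.38  0.31 -0.4   0.87 -0.    1.83]
d_cm tool [25.47 10.48 14.49] in target axes [25.47 10.47 14.5 ] turn [-0.001  0.    -0.   ]
```

View pics/s3.png

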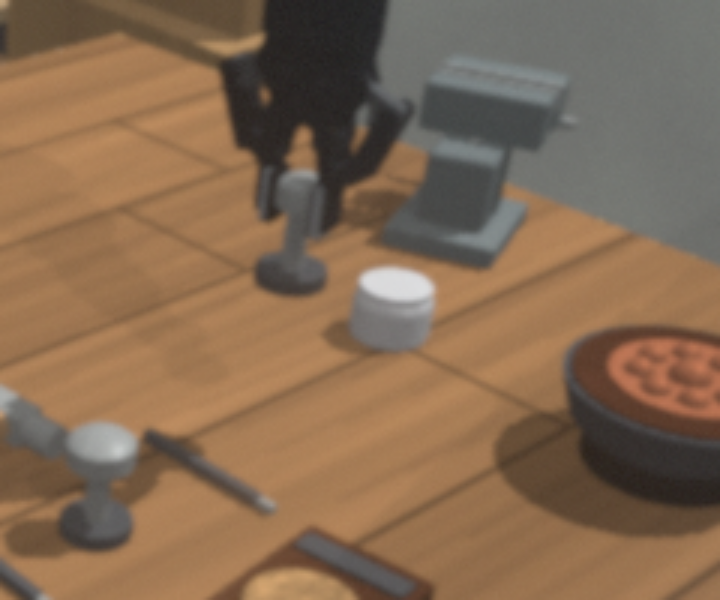

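Stake b is held upright and clear of the table. Next I'll carry it to disc 3.

>>> apply_moves(
  motion=[
    [0,[1.2,0,0.7],[0,0,0]],
    [0,[2.4,0,1.4],[0,0,0]],
    [0,[3.1,0,1.7],[0,0,0]],
    [0,[3.2,0,1.8],[0,0,0]],
    [0,[3.2,0,1.8],[0,0,0]],
    [0,[3.2,0,1.8],[0,0,0]],
    [0,[3.2,0,1.8],[0,0,0]],
    [0,[3.1,0,1.7],[0,0,0]],
    [0,[1.9,0,1.2],[0,0,0]],
    [0,[0.9,0,0.5],[0,0,0]],
  ],
)

```text
clock: 5.47
position: [0.6148, 0.0198, 0.1638]
eef_rot: [0.531, -0.469, 0.468, -0.529]
force: [0.7, 0.3, -4.0]
finger_gap: 0.0322
```

>>> apply_moves(
  motion=[
    [0,[0,1,0],[0,0,0]],
    [0,[0,2,0],[0,0,0]],
    [0,[0,2.5,0],[0,0,0]],
    [0,[0,2,0],[0,0,0]],
    [0,[0,1,0],[0,0,0]],
    [0,[0,0,0],[0,0,0]],
    [0,[0,0,0],[0,0,0]],
  ],
)

```text
clock: 6.05
position: [0.6127, 0.024, 0.0804]
eef_rot: [0.531, -0.468, 0.466, -0.531]
force: [1.1, -0.7, -3.7]
finger_gap: 0.032
```

```bash
python3 -c "
from plan import *
go(D[3],.0622)
d=grab('scene');cv2.imwrite('pics/s4.png',cv2.resize(d['pixels'][180:380,260:500],None,fx=3,fy=3))"
```

```text
t 6.05 p [0.6127 0.024  0.0804] F [ 1.1 -0.7 -3.7] gap 0.032 q [-0.08  0.57 -0.21  0.79  0.    1.36]
d_cm tool [0.19 1.82 0.22] in target axes [0.18 1.82 0.22] turn [ 0.002  0.001 -0.001]
```

View pics/s4.png

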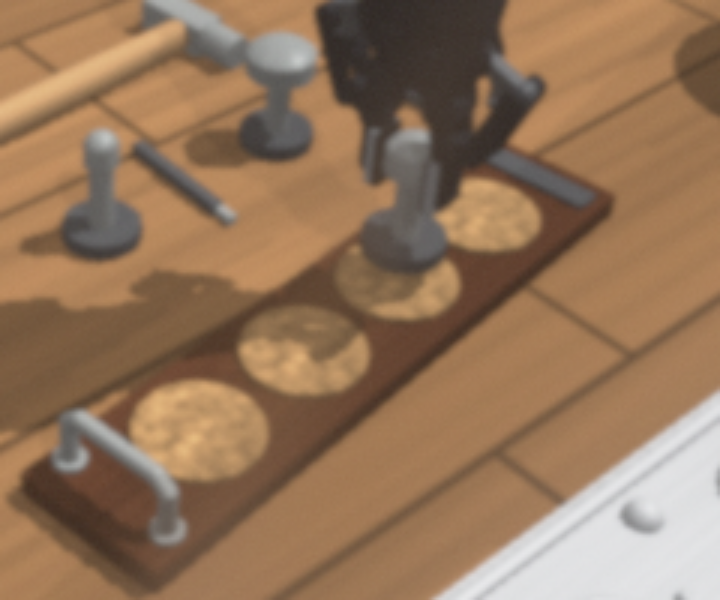

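Stake b hangs right above disc 3 ((400,285) in the crop). I'll lower it the last bit.

>>> apply_moves(
  motion=[
    [0,[0.18,0.5,0.22],[0,0,0]],
    [0,[0,0.6,0],[0,0,0]],
    [0,[0,0.4,0],[0,0,0]],
    [0,[0,0.2,0],[0,0,0]],
    [0,[0,0,0],[0,0,0]],
    [0,[0,0,0],[0,0,0]],
  ],
)

```text
clock: 6.6
position: [0.6163, 0.0215, 0.0642]
eef_rot: [0.531, -0.467, 0.467, -0.531]
force: [0.3, -0.6, -4.4]
finger_gap: 0.032
```

```bash
python3 -c "
from plan import *
go(D[3],.0622)"
```

```text
t 6.6 p [0.6163 0.0215 0.0642] F [ 0.3 -0.6 -4.4] gap 0.032 q [-0.08  0.6  -0.22  0.76  0.    1.36]
d_cm tool [-0.12  0.2  -0.1 ] in target axes [-0.12  0.2  -0.1 ] turn [ 0. -0. -0.]
```

>>> apply_moves(
  motion=[
    [0,[-0.1,0.12,-0.08],[0,0,0]],
    [0,[0,0.05,0],[0,0,0]],
    [0,[0,0,0],[0,0,0]],
  ],
)

```text
clock: 6.85
position: [0.6154, 0.0225, 0.0626]
eef_rot: [0.531, -0.467, 0.467, -0.531]
force: [0.0, -0.2, -3.7]
finger_gap: 0.0321
```

>>> apply_moves(
  motion=[
    [0,[0,0.05,0],[0,0,0]],
    [0,[0,0,0],[0,0,0]],
  ],
)

```text
clock: 7.02
position: [0.6156, 0.0224, 0.0623]
eef_rot: [-0.531, 0.467, -0.467, 0.531]
force: [-0.0, -0.6, -1.6]
finger_gap: 0.032
```

The wrist load has dropped, so the foot is down. I'll release.

>>> apply_moves(
  motion=[
    [0,[0,0.04,0],[0,0,0]],
    [36,[0,0,0],[0,0,0]],
    [42,[0,0,0],[0,0,0]],
    [50,[0,0,0],[0,0,0]],
    [70,[0,0,0],[0,0,0]],
    [100,[0,0,0],[0,0,0]],
    [100,[0,0,0],[0,0,0]],
    [100,[0,-1,0],[0,0,0]],
    [100,[0,-2,0],[0,0,0]],
    [100,[0,-3,0],[0,0,0]],
  ],
)

```text
clock: 7.85
position: [0.6134, 0.0225, 0.1204]
eef_rot: [0.532, -0.469, 0.466, -0.53]
force: [1.2, -0.0, -0.6]
finger_gap: 0.0855
```

>>> apply_moves(
  motion=[
    [100,[0,-3,0],[0,0,0]],
    [100,[0,-1,0],[0,0,0]],
    [100,[0,0,0],[0,0,0]],
    [100,[0,0,0],[0,0,0]],
  ],
)

```text
clock: 8.18
position: [0.6158, 0.0223, 0.1623]
eef_rot: [-0.53, 0.467, -0.468, 0.531]
force: [0.3, -0.6, -0.9]
finger_gap: 0.0853
```

```bash
python3 -c "
from plan import *
go(S['c'],.035)
d=grab('scene');cv2.imwrite('pics/s5.png',cv2.resize(d['pixels'][180:380,260:500],None,fx=3,fy=3))
import meas; meas.heads(d,.06,.11)"
```

```text
t 8.18 p [0.6158 0.0223 0.1623] F [ 0.3 -0.6 -0.9] gap 0.0853 q [-0.08  0.5  -0.11  0.96 -0.    1.36]
d_cm tool [ -7.83  12.7  -15.94] in target axes [ -7.82  12.73 -15.92] turn [-0.002  0.     0.   ]
px 526.0 178.0 n 805 bgr [ 66.  84. 122.] zmax 0.0818 ext [0.0985 0.0745] mid [0.6008 0.4127]
   encl 600.6 413.0 61.2
px 353.0 199.0 n 343 bgr [140. 144. 145.] zmax 0.0802 ext [0.0443 0.0419] mid [0.4486 0.0771]
   encl 449.1 77.4 22.7
px 152.0 235.0 n 690 bgr [118.  68.  58.] zmax 0.0817 ext [0.0556 0.0569] mid [ 0.3202 -0.2747]
   encl 319.5 -275.4 29.4
px 293.0 229.0 n 136 bgr [126. 133. 138.] zmax 0.0798 ext [0.019  0.0207] mid [ 0.4596 -0.0745]
   encl 458.6 -74.6 10.5
px 396.0 244.0 n 388 bgr [124. 131. 139.] zmax 0.1016 ext [0.0319 0.0321] mid [0.6162 0.0218]
   encl 616.0 22.3 17.0
px 167.0 277.0 n 881 bgr [118. 120. 123.] zmax 0.0807 ext [0.0563 0.0576] mid [ 0.4381 -0.3062]
   encl 437.8 -306.2 29.5
px 98.0 297.0 n 1032 bgr [171.  94.  75.] zmax 0.0812 ext [0.0566 0.0575] mid [ 0.4188 -0.4077]
   encl 418.0 -408.2 30.0
```

View pics/s5.png

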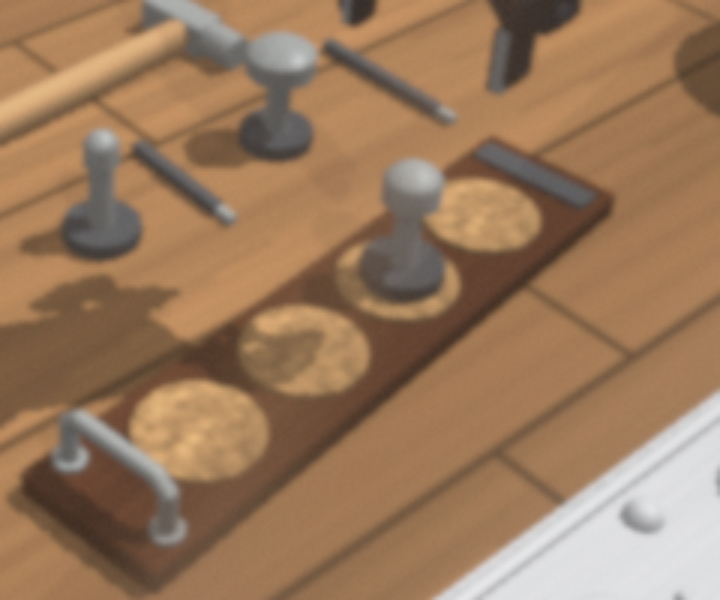

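Stake b stands upright and well centred on disc 3. Stake c is next.

>>> apply_moves(
  motion=[
    [100,[-0.8,0,-1.6],[0,0,0]],
    [100,[-1.6,0,-3.2],[0,0,0]],
    [100,[-1.7,0,-3.5],[0,0,0]],
    [100,[-1.7,0,-3.5],[0,0,0]],
    [100,[-1.2,0,-2.5],[0,0,0]],
    [100,[-0.8,0,-1.6],[0,0,0]],
    [100,[0,2,0],[0,0,0]],
    [100,[0,2.5,0],[0,0,0]],
    [100,[0,0.5,0],[0,0,0]],
    [100,[0,0,0],[0,0,0]],
  ],
)

```text
clock: 9.07
position: [0.4451, 0.0796, 0.1092]
eef_rot: [0.532, -0.469, 0.466, -0.529]
force: [-0.1, 0.4, 0.7]
finger_gap: 0.0852
```

```bash
python3 -c "
from plan import *
go(S['c'],.039)"
```

```text
t 9.07 p [0.4451 0.0796 0.1092] F [-0.1  0.4  0.7] gap 0.0852 q [ 0.01  0.28 -0.61  0.69 -0.    1.46]
d_cm tool [0.02 7.02 0.34] in target axes [0.02 7.02 0.29] turn [ 0.006  0.    -0.001]
```

>>> apply_moves(
  motion=[
    [100,[0,0,0.1],[0,0,0]],
    [100,[0,1.5,0],[0,0,0]],
    [100,[0,2.5,0],[0,0,0]],
    [100,[0,2,0],[0,0,0]],
    [100,[0,1,0],[0,0,0]],
    [100,[0,0,0],[0,0,0]],
    [100,[0,0,0],[0,0,0]],
    [100,[0,0,0],[0,0,0]],
  ],
)

```text
clock: 9.73
position: [0.4501, 0.0797, 0.0427]
eef_rot: [-0.53, 0.467, -0.468, 0.531]
force: [0.7, 0.1, 0.0]
finger_gap: 0.0856
```

```bash
python3 -c "
from plan import *
go(S['c'],.039)"
```

```text
t 9.73 p [0.4501 0.0797 0.0427] F [0.7 0.1 0. ] gap 0.0856 q [ 0.01  0.39 -0.67  0.51  0.    1.46]
d_cm tool [-0.04  0.37 -0.2 ] in target axes [-0.04  0.37 -0.2 ] turn [-0.002 -0.     0.   ]
```

>>> apply_moves(
  motion=[
    [80,[0,0.35,-0.2],[0,0,0]],
    [65,[0,0,0],[0,0,0]],
    [58,[0,0,0],[0,0,0]],
    [54,[0,0,0],[0,0,0]],
    [51,[0,0,0],[0,0,0]],
    [40,[0,0,0],[0,0,0]],
    [20,[0,0,0],[0,0,0]],
    [0,[0,0,0],[0,0,0]],
    [0,[0,0,0],[0,0,0]],
    [0,[0,0,0],[0,0,0]],
  ],
  squeeze=70,
)

```text
clock: 10.57
position: [0.4479, 0.0796, 0.039]
eef_rot: [-0.53, 0.467, -0.468, 0.531]
force: [-0.6, 0.3, 5.5]
finger_gap: 0.0439
```

>>> apply_moves(
  motion=[
    [0,[0,-1,0],[0,0,0]],
    [0,[0,-2,0],[0,0,0]],
    [0,[0,-3,0],[0,0,0]],
    [0,[0,-3,0],[0,0,0]],
    [0,[0,-2.5,0],[0,0,0]],
    [0,[0,-1.2,0],[0,0,0]],
    [0,[0,0,0],[0,0,0]],
    [0,[0,0,0],[0,0,0]],
  ],
)

```text
clock: 11.23
position: [0.4467, 0.0795, 0.165]
eef_rot: [-0.531, 0.467, -0.467, 0.531]
force: [-0.1, -0.2, -4.9]
finger_gap: 0.044
```

```bash
python3 -c "
from plan import *
go(D[2],.06)
d=grab('scene');cv2.imwrite('pics/s6.png',cv2.resize(d['pixels'][80:280,240:480],None,fx=3,fy=3))"
```

```text
t 11.23 p [0.4467 0.0795 0.165 ] F [-0.1 -0.2 -4.9] gap 0.044 q [ 0.01  0.21 -0.53  0.83 -0.    1.46]
d_cm tool [16.28 10.51 15.99] in target axes [16.28 10.5  16.  ] turn [-0.  0.  0.]
```

View pics/s6.png

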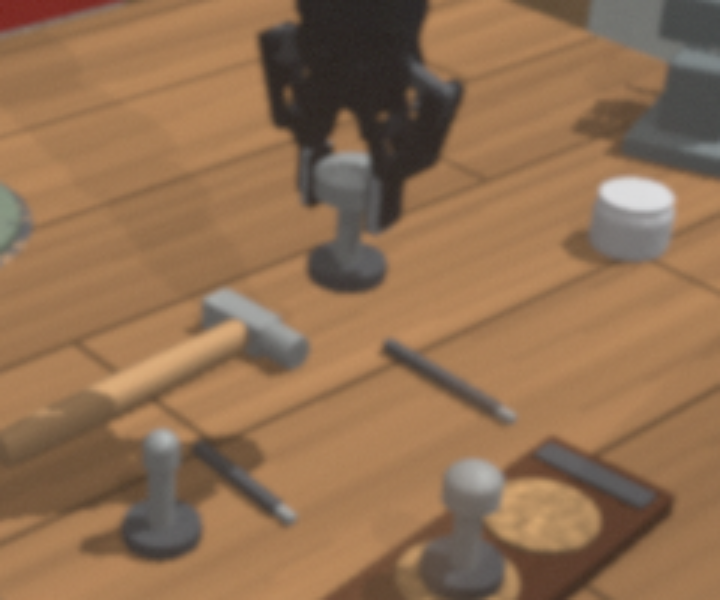

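Stake c is held upright. Now to disc 2.

>>> apply_moves(
  motion=[
    [0,[0.8,0,0.8],[0,0,0]],
    [0,[1.5,0,1.5],[0,0,0]],
    [0,[2,0,2],[0,0,0]],
    [0,[2.4,0,2.3],[0,0,0]],
    [0,[2.5,0,2.4],[0,0,0]],
    [0,[2.5,0,2.4],[0,0,0]],
    [0,[2,0,2],[0,0,0]],
    [0,[1.6,0,1.6],[0,0,0]],
    [0,[0.7,0,0.7],[0,0,0]],
    [0,[0.3,0,0.3],[0,0,0]],
  ],
)

```text
clock: 12.12
position: [0.627, -0.064, 0.1624]
eef_rot: [0.531, -0.468, 0.467, -0.53]
force: [0.7, -0.6, -4.2]
finger_gap: 0.044
```

>>> apply_moves(
  motion=[
    [0,[0,1,0],[0,0,0]],
    [0,[0,2,0],[0,0,0]],
    [0,[0,2.5,0],[0,0,0]],
    [0,[0,2,0],[0,0,0]],
    [0,[0,1,0],[0,0,0]],
    [0,[0,0,0],[0,0,0]],
    [0,[0,0,0],[0,0,0]],
    [0,[0,0,0],[0,0,0]],
  ],
)

```text
clock: 12.78
position: [0.6269, -0.0618, 0.0812]
eef_rot: [-0.531, 0.467, -0.468, 0.531]
force: [0.2, 0.1, -3.7]
finger_gap: 0.0442
```

```bash
python3 -c "
from plan import *
go(D[2],.061)"
```

```text
t 12.78 p [ 0.6269 -0.0618  0.0812] F [ 0.2  0.1 -3.7] gap 0.0442 q [-0.22  0.6  -0.17  0.81  0.    1.23]
d_cm tool [-0.03  2.02 -0.09] in target axes [-0.03  2.02 -0.09] turn [-0.001  0.     0.   ]
```

>>> apply_moves(
  motion=[
    [0,[0,0.5,-0.08],[0,0,0]],
    [0,[0,0.7,0],[0,0,0]],
    [0,[0,0.4,0],[0,0,0]],
    [0,[0,0.2,0],[0,0,0]],
    [0,[0,0.1,0],[0,0,0]],
    [0,[0,0.05,0],[0,0,0]],
    [0,[0,0,0],[0,0,0]],
    [0,[0,0,0],[0,0,0]],
  ],
)

```text
clock: 13.45
position: [0.6253, -0.062, 0.0611]
eef_rot: [0.531, -0.467, 0.467, -0.531]
force: [-3.3, 1.0, 2.1]
finger_gap: 0.0441
```

```bash
python3 -c "
from plan import *
go(D[2],.061)"
```

```text
t 13.45 p [ 0.6253 -0.062   0.0611] F [-3.3  1.   2.1] gap 0.0441 q [-0.22  0.62 -0.19  0.77 -0.    1.23]
d_cm tool [-0.02  0.01  0.07] in target axes [-0.02  0.01  0.07] turn [0. 0. 0.]
```

Stake c's foot is in contact. Releasing it.

>>> apply_moves(
  motion=[
    [46,[0,0,0],[0,0,0]],
    [52,[0,0,0],[0,0,0]],
    [58,[0,0,0],[0,0,0]],
    [70,[0,0,0],[0,0,0]],
    [100,[0,0,0],[0,0,0]],
    [100,[0,0,0],[0,0,0]],
    [100,[0,0,0],[0,0,0]],
    [100,[0,-1,0],[0,0,0]],
    [100,[0,-2,0],[0,0,0]],
    [100,[0,-3,0],[0,0,0]],
  ],
)

```text
clock: 14.28
position: [0.6235, -0.0616, 0.1193]
eef_rot: [0.532, -0.469, 0.466, -0.53]
force: [-0.1, 0.2, 1.8]
finger_gap: 0.085
```

>>> apply_moves(
  motion=[
    [100,[0,-3,0],[0,0,0]],
    [100,[0,-1,0],[0,0,0]],
    [100,[0,0,0],[0,0,0]],
    [100,[0,0,0],[0,0,0]],
  ],
)

```text
clock: 14.62
position: [0.6258, -0.0621, 0.1613]
eef_rot: [-0.53, 0.467, -0.468, 0.531]
force: [-0.4, -0.6, 0.3]
finger_gap: 0.0854
```

```bash
python3 -c "
from plan import *
go(S['d'],.035)
d=grab('scene');cv2.imwrite('pics/s7.png',d['pixels'])
import meas; meas.heads(d,.06,.11)"
```

```text
t 14.62 p [ 0.6258 -0.0621  0.1613] F [-0.4 -0.6  0.3] gap 0.0854 q [-0.22  0.52 -0.08  0.97  0.    1.23]
d_cm tool [ 21.74  12.61 -21.9 ] in target axes [ 21.75  12.63 -21.88] turn [-0.001  0.     0.001]
px 526.0 178.0 n 791 bgr [ 66.  85. 124.] zmax 0.0814 ext [0.0979 0.0754] mid [0.601  0.4123]
   encl 600.1 412.1 59.9
px 152.0 235.0 n 683 bgr [153.  84.  65.] zmax 0.0806 ext [0.0578 0.0571] mid [ 0.3202 -0.2749]
   encl 319.3 -276.2 30.1
px 293.0 229.0 n 135 bgr [127. 133. 139.] zmax 0.0812 ext [0.0186 0.021 ] mid [ 0.459  -0.0741]
   encl 458.7 -74.4 10.9
px 397.0 244.0 n 381 bgr [125. 132. 138.] zmax 0.1018 ext [0.0327 0.0342] mid [0.6165 0.0225]
   encl 616.3 22.5 17.4
px 364.0 266.0 n 643 bgr [143. 149. 154.] zmax 0.103 ext [0.0464 0.0466] mid [ 0.6256 -0.0627]
   encl 626.1 -62.5 23.7
px 167.0 277.0 n 888 bgr [112. 114. 118.] zmax 0.0803 ext [0.0554 0.0584] mid [ 0.438  -0.3057]
   encl 436.4 -306.2 29.7
px 98.0 297.0 n 1031 bgr [160.  87.  68.] zmax 0.0805 ext [0.0553 0.0571] mid [ 0.4187 -0.4079]
   encl 417.6 -407.3 29.9
```

View pics/s7.png

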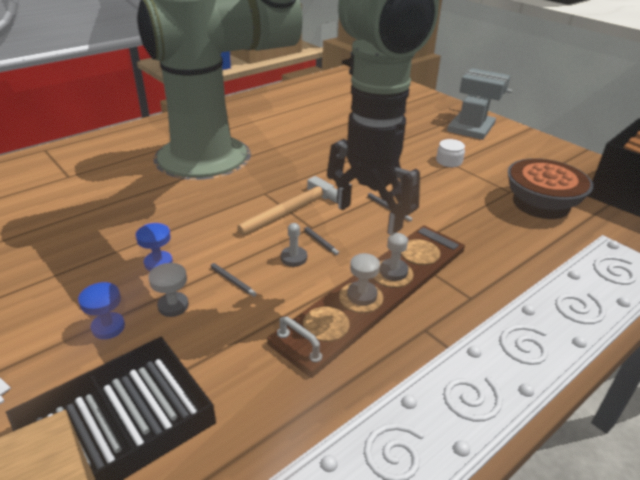

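Stakes b and c stand centred on discs 3 and 2 ((397,244), (364,266)). Next is stake d at (167,285).

>>> apply_moves(
  motion=[
    [100,[1,0,-1],[0,0,0]],
    [100,[2,0,-2],[0,0,0]],
    [100,[2.7,0,-2.7],[0,0,0]],
    [100,[2.8,0,-2.8],[0,0,0]],
    [100,[2.8,0,-2.8],[0,0,0]],
    [100,[2.8,0,-2.8],[0,0,0]],
    [100,[2.8,0,-2.8],[0,0,0]],
    [100,[2.4,0,-2.5],[0,0,0]],
    [100,[1.6,0,-1.7],[0,0,0]],
    [100,[0.8,0,-0.8],[0,0,0]],
  ],
)

```text
clock: 15.5
position: [0.4322, -0.3067, 0.1591]
eef_rot: [0.53, -0.469, 0.467, -0.529]
force: [-0.0, 0.3, -0.2]
finger_gap: 0.0855
```

>>> apply_moves(
  motion=[
    [100,[0,1.5,0],[0,0,0]],
    [100,[0,1.5,0],[0,0,0]],
    [100,[0,0.5,0],[0,0,0]],
    [100,[0,0,0],[0,0,0]],
    [100,[0,0,0],[0,0,0]],
  ],
)

```text
clock: 15.92
position: [0.4354, -0.3043, 0.1251]
eef_rot: [-0.531, 0.468, -0.466, 0.531]
force: [0.0, -0.3, 0.1]
finger_gap: 0.0852
```

```bash
python3 -c "
from plan import *
go(S['d'],.036)"
```

```text
t 15.92 p [ 0.4354 -0.3043  0.1251] F [ 0.  -0.3  0.1] gap 0.0852 q [-0.75  0.39 -0.39  0.79  0.    0.69]
d_cm tool [0.14 8.91 0.09] in target axes [0.13 8.91 0.08] turn [ 0.001  0.001 -0.001]
```

>>> apply_moves(
  motion=[
    [100,[0.12,0,0.08],[0,0,0]],
    [100,[0,1,0],[0,0,0]],
    [100,[0,2,0],[0,0,0]],
    [100,[0,2,0],[0,0,0]],
    [100,[0,2,0],[0,0,0]],
    [100,[0,1.2,0],[0,0,0]],
    [100,[0,0.6,0],[0,0,0]],
    [100,[0,0,0],[0,0,0]],
    [100,[0,0,0],[0,0,0]],
  ],
)

```text
clock: 16.67
position: [0.4369, -0.3062, 0.0379]
eef_rot: [0.531, -0.467, 0.467, -0.531]
force: [0.3, -0.2, 0.6]
finger_gap: 0.0856
```

```bash
python3 -c "
from plan import *
go(S['d'],.036)
d=grab('scene');cv2.imwrite('pics/s8.png',cv2.resize(d['pixels'][180:380,50:290],None,fx=3,fy=3))"
```

```text
t 16.67 p [ 0.4369 -0.3062  0.0379] F [ 0.3 -0.2  0.6] gap 0.0856 q [-0.75  0.51 -0.48  0.59 -0.    0.69]
d_cm tool [-0.08  0.19 -0.05] in target axes [-0.08  0.19 -0.05] turn [-0.  0.  0.]
```

View pics/s8.png

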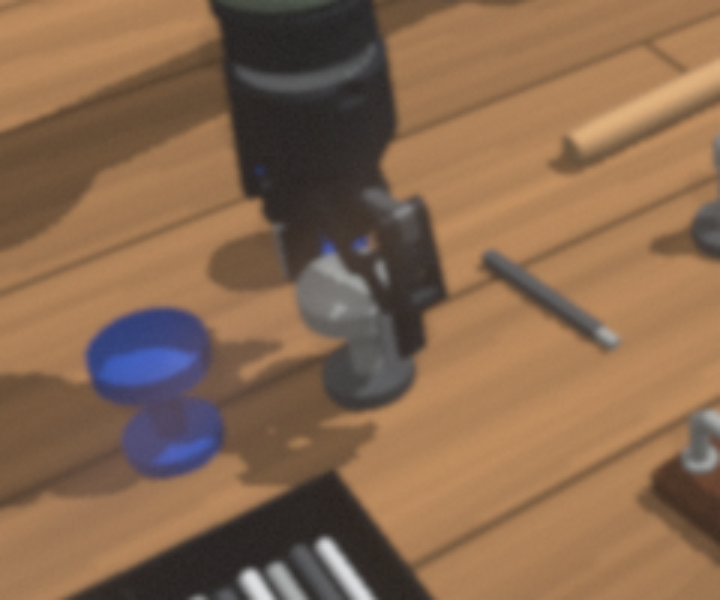

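The fingers straddle stake d, and the blue stake to the left is clear of them. Closing.

>>> apply_moves(
  motion=[
    [85,[-0.08,0.2,-0.05],[0,0,0]],
    [76,[0,0,0],[0,0,0]],
    [71,[0,0,0],[0,0,0]],
    [68,[0,0,0],[0,0,0]],
    [65,[0,0,0],[0,0,0]],
    [50,[0,0,0],[0,0,0]],
    [20,[0,0,0],[0,0,0]],
    [0,[0,0,0],[0,0,0]],
    [0,[0,0,0],[0,0,0]],
    [0,[0,0,0],[0,0,0]],
  ],
  squeeze=80,
)

```text
clock: 17.55
position: [0.4356, -0.3058, 0.0367]
eef_rot: [0.531, -0.467, 0.467, -0.53]
force: [-4.5, 1.2, 8.3]
finger_gap: 0.056
```

>>> apply_moves(
  motion=[
    [0,[0,-1,0],[0,0,0]],
    [0,[0,-2,0],[0,0,0]],
    [0,[0,-3,0],[0,0,0]],
    [0,[0,-3,0],[0,0,0]],
    [0,[0,-2.5,0],[0,0,0]],
    [0,[0,-1.2,0],[0,0,0]],
    [0,[0,0,0],[0,0,0]],
    [0,[0,0,0],[0,0,0]],
  ],
)

```text
clock: 18.22
position: [0.436, -0.3052, 0.1627]
eef_rot: [-0.531, 0.467, -0.467, 0.531]
force: [-0.2, 1.4, -7.4]
finger_gap: 0.0558
```

```bash
python3 -c "
from plan import *
go(D[1],.06)
d=grab('scene');cv2.imwrite('pics/s9.png',cv2.resize(d['pixels'][130:330,50:290],None,fx=3,fy=3))"
```

```text
t 18.22 p [ 0.436  -0.3052  0.1627] F [-0.2  1.4 -7.4] gap 0.0558 q [-0.75  0.35 -0.34  0.88  0.    0.69]
d_cm tool [-13.22  10.28  21.93] in target axes [-13.23  10.27  21.93] turn [-0.  0.  0.]
```

View pics/s9.png

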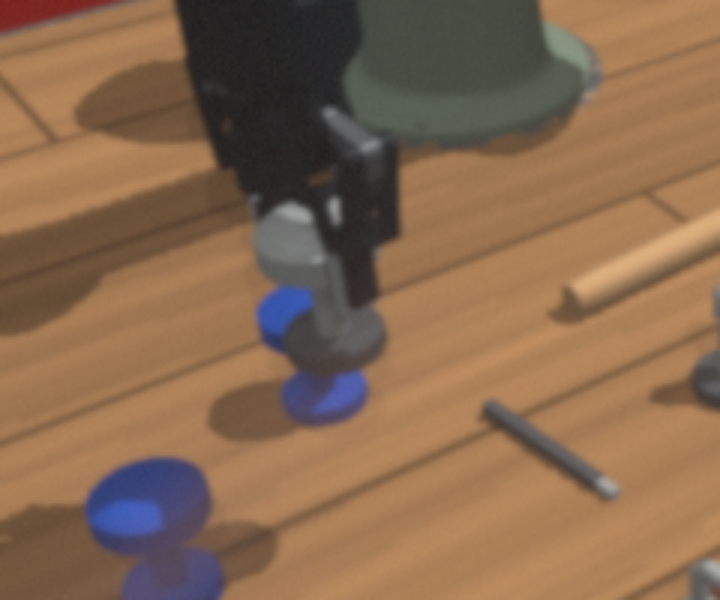

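Stake d is held upright. Now to disc 1.

>>> apply_moves(
  motion=[
    [0,[-0.7,0,1.1],[0,0,0]],
    [0,[-1.3,0,2.1],[0,0,0]],
    [0,[-1.6,0,2.7],[0,0,0]],
    [0,[-1.8,0,3],[0,0,0]],
    [0,[-1.9,0,3.1],[0,0,0]],
    [0,[-1.9,0,3.1],[0,0,0]],
    [0,[-1.7,0,2.8],[0,0,0]],
    [0,[-1.3,0,2.2],[0,0,0]],
    [0,[-0.7,0,1.2],[0,0,0]],
    [0,[-0.3,0,0.6],[0,0,0]],
  ],
)

```text
clock: 19.1
position: [0.6373, -0.1435, 0.16]
eef_rot: [0.532, -0.468, 0.465, -0.531]
force: [-0.9, -0.6, -5.9]
finger_gap: 0.0556
```

>>> apply_moves(
  motion=[
    [0,[0,1,0],[0,0,0]],
    [0,[0,2,0],[0,0,0]],
    [0,[0,2.5,0],[0,0,0]],
    [0,[0,2,0],[0,0,0]],
    [0,[0,1,0],[0,0,0]],
    [0,[0,0,0],[0,0,0]],
    [0,[0,0,0],[0,0,0]],
    [0,[0,0,0],[0,0,0]],
  ],
)

```text
clock: 19.77
position: [0.6372, -0.1475, 0.0788]
eef_rot: [-0.53, 0.467, -0.468, 0.531]
force: [-0.0, -0.9, -5.4]
finger_gap: 0.0558
```

```bash
python3 -c "
from plan import *
go(D[1],.0587)"
```

```text
t 19.77 p [ 0.6372 -0.1475  0.0788] F [-0.  -0.9 -5.4] gap 0.0558 q [-0.34  0.64 -0.09  0.84 -0.    1.1 ]
d_cm tool [-0.13  2.01 -0.03] in target axes [-0.13  2.01 -0.02] turn [-0.002 -0.001  0.001]
```

>>> apply_moves(
  motion=[
    [0,[-0.1,0.5,0],[0,0,0]],
    [0,[0,0.7,0],[0,0,0]],
    [0,[0,0.4,0],[0,0,0]],
    [0,[0,0.2,0],[0,0,0]],
    [0,[0,0.1,0],[0,0,0]],
    [0,[0,0.05,0],[0,0,0]],
    [0,[0,0,0],[0,0,0]],
    [0,[0,0,0],[0,0,0]],
  ],
)

```text
clock: 20.43
position: [0.6362, -0.1456, 0.0588]
eef_rot: [0.531, -0.467, 0.467, -0.531]
force: [-6.2, 1.8, 3.3]
finger_gap: 0.0556
```

```bash
python3 -c "
from plan import *
go(D[1],.0587)"
```

```text
t 20.43 p [ 0.6362 -0.1456  0.0588] F [-6.2  1.8  3.3] gap 0.0556 q [-0.34  0.66 -0.11  0.8  -0.    1.11]
d_cm tool [0.07 0.01 0.06] in target axes [0.07 0.01 0.06] turn [0. 0. 0.]
```

Contact again, so I'll release stake d.

>>> apply_moves(
  motion=[
    [60,[0,0,0],[0,0,0]],
    [66,[0,0,0],[0,0,0]],
    [71,[0,0,0],[0,0,0]],
    [78,[0,0,0],[0,0,0]],
    [100,[0,0,0],[0,0,0]],
    [100,[0,0,0],[0,0,0]],
    [100,[0,0,0],[0,0,0]],
    [100,[0,-1,0],[0,0,0]],
    [100,[0,-2,0],[0,0,0]],
    [100,[0,-3,0],[0,0,0]],
  ],
)

```text
clock: 21.27
position: [0.6345, -0.1451, 0.1167]
eef_rot: [0.531, -0.469, 0.466, -0.53]
force: [0.4, -0.7, 0.7]
finger_gap: 0.0854
```

>>> apply_moves(
  motion=[
    [100,[0,-3,0],[0,0,0]],
    [100,[0,-1,0],[0,0,0]],
    [100,[0,0,0],[0,0,0]],
    [100,[0,0,0],[0,0,0]],
  ],
)

```text
clock: 21.6
position: [0.6368, -0.1458, 0.1587]
eef_rot: [-0.531, 0.467, -0.468, 0.531]
force: [-0.7, 0.7, -0.7]
finger_gap: 0.0851
```

```bash
python3 -c "
from plan import *
go(S['a'],.038)
d=grab('scene');cv2.imwrite('pics/s10.png',d['pixels'])
import meas; meas.heads(d,.06,.11)"
```

```text
t 21.6 p [ 0.6368 -0.1458  0.1587] F [-0.7  0.7 -0.7] gap 0.0851 q [-0.34  0.57 -0.    1.    0.    1.11]
d_cm tool [ -9.45  12.04 -16.82] in target axes [ -9.44  12.07 -16.8 ] turn [-0.001  0.     0.001]
px 526.0 178.0 n 797 bgr [ 67.  85. 124.] zmax 0.082 ext [0.0982 0.075 ] mid [0.6009 0.4125]
   encl 601.2 412.5 59.6
px 152.0 235.0 n 688 bgr [174.  92.  68.] zmax 0.0805 ext [0.0563 0.0568] mid [ 0.32   -0.2751]
   encl 318.7 -275.9 29.9
px 292.0 229.0 n 122 bgr [116. 122. 128.] zmax 0.0787 ext [0.0208 0.0173] mid [ 0.4588 -0.0757]
   encl 458.7 -76.4 10.8
px 396.0 244.0 n 388 bgr [126. 132. 139.] zmax 0.102 ext [0.0327 0.0326] mid [0.6161 0.0216]
   encl 616.2 22.5 17.5
px 365.0 267.0 n 557 bgr [142. 146. 149.] zmax 0.1021 ext [0.038  0.0448] mid [ 0.6298 -0.0623]
   encl 626.6 -62.7 22.9
px 323.0 288.0 n 663 bgr [163. 166. 167.] zmax 0.1029 ext [0.0419 0.0585] mid [ 0.629  -0.1461]
   encl 637.2 -146.0 29.6
px 98.0 297.0 n 1028 bgr [117.  71.  66.] zmax 0.0809 ext [0.0555 0.0579] mid [ 0.4193 -0.4075]
   encl 417.5 -407.1 30.0
```

View pics/s10.png

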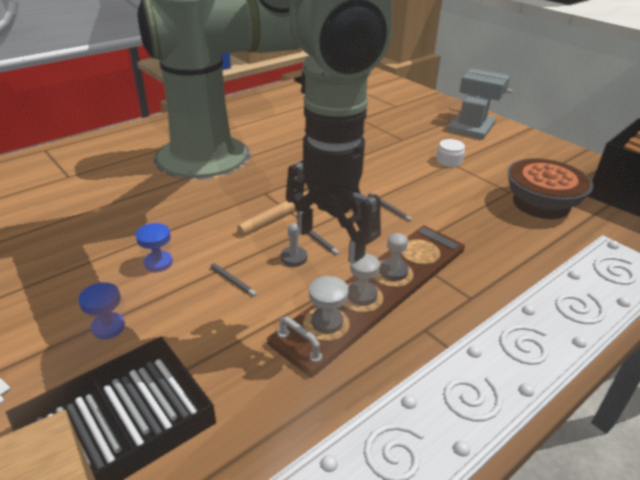

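Stakes d, c and b stand on discs 1–3 at (323,290), (365,267) and (397,244). Last is stake a at (293,240).

>>> apply_moves(
  motion=[
    [100,[-0.9,0,-1.6],[0,0,0]],
    [100,[-1.7,0,-3],[0,0,0]],
    [100,[-1.8,0,-3.2],[0,0,0]],
    [100,[-1.8,0,-3.2],[0,0,0]],
    [100,[-1.8,0,-3.2],[0,0,0]],
    [100,[-1,0,-1.8],[0,0,0]],
    [100,[-0.4,1.5,-0.8],[0,0,0]],
    [100,[0,2,0],[0,0,0]],
    [100,[0,0,0],[0,0,0]],
    [100,[0,0,0],[0,0,0]],
  ],
)

```text
clock: 22.48
position: [0.4561, -0.0732, 0.1216]
eef_rot: [0.531, -0.469, 0.466, -0.53]
force: [0.5, -0.4, 0.2]
finger_gap: 0.0856
```

```bash
python3 -c "
from plan import *
go(S['a'],.040)"
```

```text
t 22.48 p [ 0.4561 -0.0732  0.1216] F [ 0.5 -0.4  0.2] gap 0.0856 q [-0.32  0.28 -0.57  0.72 -0.    1.12]
d_cm tool [0.07 8.16 0.24] in target axes [0.06 8.16 0.21] turn [ 0.004  0.    -0.002]
```

>>> apply_moves(
  motion=[
    [100,[0,1,0.05],[0,0,0]],
    [100,[0,2,0],[0,0,0]],
    [100,[0,2,0],[0,0,0]],
    [100,[0,2,0],[0,0,0]],
    [100,[0,1.1,0],[0,0,0]],
    [100,[0,0,0],[0,0,0]],
    [100,[0,0,0],[0,0,0]],
    [100,[0,0,0],[0,0,0]],
  ],
)

```text
clock: 23.15
position: [0.4593, -0.074, 0.0429]
eef_rot: [-0.531, 0.467, -0.468, 0.531]
force: [0.1, -0.5, 0.6]
finger_gap: 0.0856
```

```bash
python3 -c "
from plan import *
go(S['a'],.040)"
```

```text
t 23.15 p [ 0.4593 -0.074   0.0429] F [ 0.1 -0.5  0.6] gap 0.0856 q [-0.32  0.4  -0.65  0.52  0.    1.13]
d_cm tool [-0.06  0.29 -0.1 ] in target axes [-0.06  0.29 -0.1 ] turn [-0.001 -0.     0.   ]
```

>>> apply_moves(
  motion=[
    [60,[-0.05,0.25,-0.1],[0,0,0]],
    [40,[0,0,0],[0,0,0]],
    [32,[0,0,0],[0,0,0]],
    [28,[0,0,0],[0,0,0]],
    [25,[0,0,0],[0,0,0]],
    [22,[0,0,0],[0,0,0]],
    [10,[0,0,0],[0,0,0]],
    [0,[0,0,0],[0,0,0]],
    [0,[0,0,0],[0,0,0]],
    [0,[0,0,0],[0,0,0]],
  ],
  squeeze=70,
)

```text
clock: 23.98
position: [0.4574, -0.0734, 0.0401]
eef_rot: [0.531, -0.467, 0.467, -0.531]
force: [-1.5, 0.7, 5.0]
finger_gap: 0.02
```

>>> apply_moves(
  motion=[
    [0,[0,0,0],[0,0,0]],
    [0,[0,-1,0],[0,0,0]],
    [0,[0,-2,0],[0,0,0]],
    [0,[0,-3,0],[0,0,0]],
    [0,[0,-3,0],[0,0,0]],
    [0,[0,-2.5,0],[0,0,0]],
    [0,[0,-1.2,0],[0,0,0]],
    [0,[0,0,0],[0,0,0]],
    [0,[0,0,0],[0,0,0]],
  ],
)

```text
clock: 24.73
position: [0.4573, -0.0733, 0.1665]
eef_rot: [-0.531, 0.467, -0.467, 0.531]
force: [0.3, -0.4, -3.6]
finger_gap: 0.0196
```

```bash
python3 -c "
from plan import *
go(D[4],.06)
d=grab('scene');cv2.imwrite('pics/s11.png',cv2.resize(d['pixels'][120:320,200:440],None,fx=3,fy=3))"
```

```text
t 24.73 p [ 0.4573 -0.0733  0.1665] F [ 0.3 -0.4 -3.6] gap 0.0196 q [-0.32  0.23 -0.51  0.83  0.    1.13]
d_cm tool [-16.02  10.66  16.87] in target axes [-16.02  10.65  16.88] turn [-0.001  0.     0.   ]
```

View pics/s11.png

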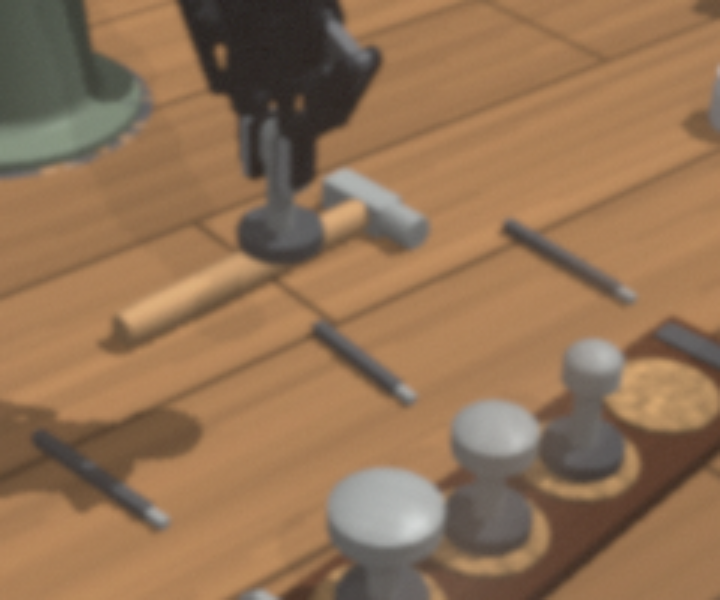

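Stake a is held upright. Now to disc 4.

>>> apply_moves(
  motion=[
    [0,[-0.8,0,0.8],[0,0,0]],
    [0,[-1.5,0,1.6],[0,0,0]],
    [0,[-2,0,2.1],[0,0,0]],
    [0,[-2.3,0,2.5],[0,0,0]],
    [0,[-2.4,0,2.5],[0,0,0]],
    [0,[-2.4,0,2.5],[0,0,0]],
    [0,[-2,0,2.1],[0,0,0]],
    [0,[-1.5,0,1.6],[0,0,0]],
    [0,[-0.8,0,0.8],[0,0,0]],
    [0,[-0.3,0,0.4],[0,0,0]],
  ],
)

```text
clock: 25.62
position: [0.6045, 0.1088, 0.1646]
eef_rot: [0.532, -0.467, 0.466, -0.531]
force: [0.6, -0.7, -3.2]
finger_gap: 0.0195
```

>>> apply_moves(
  motion=[
    [0,[0,1,0],[0,0,0]],
    [0,[0,2,0],[0,0,0]],
    [0,[0,2.5,0],[0,0,0]],
    [0,[0,2,0],[0,0,0]],
    [0,[0,1,0],[0,0,0]],
    [0,[0,0,0],[0,0,0]],
    [0,[0,0,0],[0,0,0]],
    [0,[0,0,0],[0,0,0]],
  ],
)

```text
clock: 26.28
position: [0.6055, 0.1064, 0.0828]
eef_rot: [-0.53, 0.467, -0.468, 0.531]
force: [1.1, -0.6, -4.0]
finger_gap: 0.0195
```

```bash
python3 -c "
from plan import *
go(D[4],.0621)"
```

```text
t 26.28 p [0.6055 0.1064 0.0828] F [ 1.1 -0.6 -4. ] gap 0.0195 q [ 0.05  0.57 -0.21  0.79 -0.    1.5 ]
d_cm tool [-0.08  2.07 -0.09] in target axes [-0.07  2.07 -0.09] turn [-0.002 -0.001  0.   ]
```

>>> apply_moves(
  motion=[
    [0,[-0.06,0.5,-0.06],[0,0,0]],
    [0,[0,0.7,0],[0,0,0]],
    [0,[0,0.4,0],[0,0,0]],
    [0,[0,0.25,0],[0,0,0]],
    [0,[0,0.1,0],[0,0,0]],
    [0,[0,0.05,0],[0,0,0]],
    [0,[0,0,0],[0,0,0]],
    [0,[0,0,0],[0,0,0]],
  ],
)

```text
clock: 26.95
position: [0.6038, 0.1074, 0.0622]
eef_rot: [0.531, -0.467, 0.467, -0.531]
force: [-4.5, -1.1, 5.8]
finger_gap: 0.0199
```

```bash
python3 -c "
from plan import *
go(D[4],.0621)"
```

```text
t 26.95 p [0.6038 0.1074 0.0622] F [-4.5 -1.1  5.8] gap 0.0199 q [ 0.06  0.59 -0.23  0.75 -0.    1.5 ]
d_cm tool [0.05 0.01 0.07] in target axes [0.05 0.01 0.07] turn [0. 0. 0.]
```

>>> apply_moves(
  motion=[
    [18,[0,0,0],[0,0,0]],
    [26,[0,0,0],[0,0,0]],
    [34,[0,0,0],[0,0,0]],
    [50,[0,0,0],[0,0,0]],
    [80,[0,0,0],[0,0,0]],
    [100,[0,0,0],[0,0,0]],
    [100,[0,0,0],[0,0,0]],
    [100,[0,-1,0],[0,0,0]],
    [100,[0,-2,0],[0,0,0]],
    [100,[0,-3,0],[0,0,0]],
  ],
)

```text
clock: 27.78
position: [0.602, 0.1072, 0.1204]
eef_rot: [0.532, -0.469, 0.466, -0.529]
force: [0.2, -0.0, 0.5]
finger_gap: 0.0855
```

>>> apply_moves(
  motion=[
    [100,[0,-3,0],[0,0,0]],
    [100,[0,-3,0],[0,0,0]],
    [100,[-2,0,-2],[0,0,0]],
    [100,[-2.5,0,-2.5],[0,0,0]],
    [100,[-2.5,0,-2.5],[0,0,0]],
    [100,[-2.5,0,-2.5],[0,0,0]],
    [100,[-2.5,0,-2.5],[0,0,0]],
    [100,[-1,0,-1],[0,0,0]],
    [100,[0,0,0],[0,0,0]],
    [100,[0,0,0],[0,0,0]],
  ],
)

```text
clock: 28.62
position: [0.459, 0.2202, 0.1826]
eef_rot: [-0.531, 0.466, -0.467, 0.531]
force: [0.1, 0.1, 0.0]
finger_gap: 0.0852
```

```bash
python3 -c "
from plan import *
import meas
st()
for n in('scene','top'):
    d=grab(n);print(n);meas.heads(d,.078,.12)
    cv2.imwrite('pics/f_%s.png'%n,cv2.resize(d['pixels'][180:380,240:480] if n=='scene' else d['pixels'][130:270,200:420],None,fx=3,fy=3))"
```

```text
t 28.62 p [0.459  0.2202 0.1826] F [0.1 0.1 0. ] gap 0.0852 q [ 0.3   0.29 -0.38  0.9  -0.    1.74]
scene
px 425.0 221.0 n 163 bgr [111. 117. 123.] zmax 0.1023 ext [0.0221 0.0217] mid [0.6044 0.1064]
   encl 604.1 106.2 11.3
px 152.0 229.0 n 60 bgr [188.  93.  58.] zmax 0.0804 ext [0.0253 0.0254] mid [ 0.3195 -0.273 ]
   encl 320.5 -272.6 14.8
px 397.0 242.0 n 335 bgr [122. 128. 134.] zmax 0.1017 ext [0.0346 0.0343] mid [0.6159 0.0224]
   encl 615.9 22.4 17.7
px 364.0 266.0 n 621 bgr [136. 141. 145.] zmax 0.102 ext [0.0469 0.0438] mid [ 0.6254 -0.0625]
   encl 625.5 -62.9 23.5
px 323.0 288.0 n 661 bgr [151. 155. 156.] zmax 0.1026 ext [0.0414 0.0588] mid [ 0.6293 -0.1461]
   encl 636.2 -146.3 29.7
px 97.0 292.0 n 111 bgr [185.  94.  65.] zmax 0.0809 ext [0.0297 0.0293] mid [ 0.4173 -0.4078]
   encl 416.4 -407.1 16.2
top
px 362.0 182.0 n 520 bgr [115. 117. 111.] zmax 0.1037 ext [0.0436 0.0565] mid [ 0.6282 -0.1445]
   encl 635.2 -144.7 28.9
px 322.0 185.0 n 394 bgr [110. 112. 107.] zmax 0.1042 ext [0.0462 0.0438] mid [ 0.6254 -0.0607]
   encl 625.1 -59.6 23.4
px 282.0 190.0 n 223 bgr [ 98. 100.  96.] zmax 0.1022 ext [0.0332 0.0313] mid [0.6144 0.0244]
   encl 614.8 24.6 17.0
px 241.0 196.0 n 100 bgr [82. 84. 81.] zmax 0.1016 ext [0.0221 0.0205] mid [0.6037 0.1079]
   encl 603.7 107.8 11.4
```

View pics/f_scene.png

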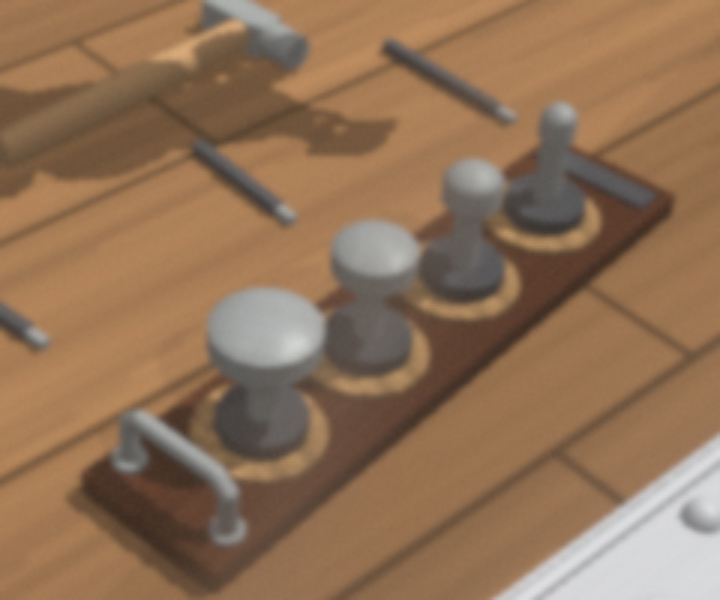

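View pics/f_top.png

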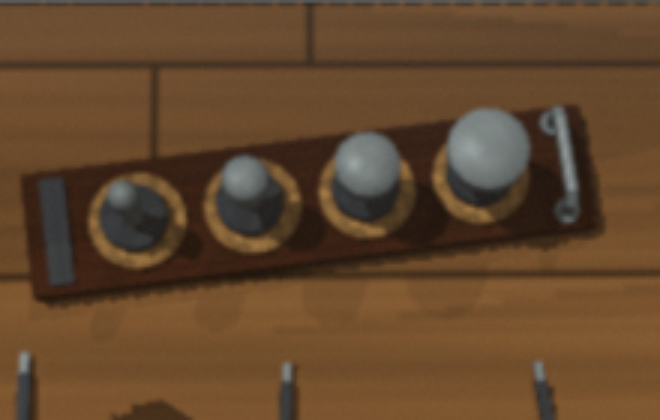

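Both pictures show all four stakes upright and centred with a cork rim visible around each foot. The broadest is next to the handle and the narrowest is at the plate end. The arm is clear, so I'll hand in.

```bash
python3 -c "
from rig import arm
print(arm.close_job())"
```

```text
the job is handed in; nothing more can be done
None
```

All four stakes are standing upright and released on the rack, in order from the handle: stake_d on disc1, stake_c on disc2, stake_b on disc3 and stake_a on disc4. I handed the job in at about 29 s of the 106 s allowed.

- **Position:** the last top and scene pictures put every head within about 2–3 mm of its disc centre, against the 11 mm allowed. A cork rim is visible around each foot.
- **Height:** the tops measure about 0.102 m, against 0.100 m expected. Both cameras also read 2–3 mm high before anything was moved.
- **Arm:** it was clear of everything, with the gripper open and wrist force close to zero. The highest wrist force I read was about 10 N, at the end of a move, so peaks in between were not seen.
- **Blue look-alikes:** I left them alone, and the final scene picture showed both where they started.
- **Disagreement:** the two cameras differ from each other by about 2 mm, which matches the stated calibration. No check failed.

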